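# Sort bat handles into their forms and clamp the rough block

## Task

Lay each of the three finished bat handles flat into the wooden form of its own outline: the straight one in the straight form, the short one in the short form and the flared one in the flared form with its wide end at the form's wide end. Only when all three are in, stand the rough square block (the tall side stays upright) on the two parallel strips of the vise, lengthwise along the jaws and about in their middle, and push the sliding jaw in until it holds the block tight against the fixed jaw. Do not knock over or push away the glue bottle, and let go of everything at the end.

Things in the scene. Friction and masses are not known exactly. Their poses are not given: they have to be found in the camera images.
- straight_handle: finished straight bat handle, pale wood with a dark veneer band, 100 long (its x) x 27 wide (y) x 25 thick (z), about 50 g; origin at the centre of its underside
- short_handle: finished short bat handle, same wood and band, 70 long (x) x 33 wide (y) x 25 thick (z), about 45 g; origin at the centre of its underside
- flared_handle: finished flared bat handle, same wood and band, 100 long x 25 thick: a plain waist 26 wide over 55 mm of its length, widening over the last 45 mm to 42 at the wide end; about 55 g. Origin on the underside, on the middle line 30 from the wide end; x points to the narrow end, so the wide end is at x = -30, the narrow end at x = +70, the waist runs from x = 15 to 70: grip it at about x = 27
- rough_block: rough handle block, browner wood with two dark glue lines along it, square-edged, 110 long (x) x 34 wide (y) x 44 tall (z), about 120 g; origin at the centre of its underside
- straight_form: fixed wooden form with a rectangular recess 120 (x) x 47 (y), rims 8 wide; recess floor 4 above the table, rim top 10 above the table; origin at table level under the centre of the recess. The straight handle goes in lengthwise, either way round
- short_form: fixed wooden form with a rectangular recess 90 (x) x 53 (y); floor 4 and rim top 10 above the table, rims 8 wide; origin at table level under the centre of the recess. The short handle goes in lengthwise, either way round
- flared_form: fixed wooden form with a recess of the flared outline, 120 long, 42 wide over its narrow half and widening to 62 at the wide end; floor 4 and rim top 10 above the table, rims 8 wide. Its origin (table level) and x axis are where those of the centred flared handle belong: the recess runs from x = -40 (wide end) to x = 80 (narrow end), with 10 mm to spare at each end of the handle
- vise: blue quick-action vise fixed to the table. Origin: table level under the middle of the fixed jaw's face; x points into the fixed jaw, y along the jaws (80 wide, tops 52 above the table). Bed top at 22; on it two steel parallels (y = +-26, 8 wide, tops at 32, x = -85 to 0) carry the block, gripped above the jaws (its top then at 76). Clamped, its centre is at x = -17, y = 0, its x along y
- vise_jaw (a joint): sliding jaw's travel in m: 0 open, grows towards the fixed jaw (vise +x). Jaw faces are 70 mm minus travel apart: 0.036 with the block clamped. Stays where left; friction 5 N: push with 10 to 20 N on the flat back of the black knob (diameter 32, axis 43 above the table, y = 0) behind the jaw: back at vise x = -135 mm plus travel; bed (top 22) below ends at x = -155
- glue_bottle: white glue bottle, 52 in diameter and 130 high, standing on the table beyond the vise; bystander, leave it standing; origin at the centre of its underside
There are look-alikes about, which are no part of the job. There is more than one size of the vise; the one meant has the size given above.

How it is judged:
By the outcome, as a careful person would: the job done as asked, in the order asked, and still so for the second after the job is handed in, with the robot touching nothing.
It also fails if it takes over 117 s, if anything falls off the work surface, if the arm or the gripper's body presses on something with over 40 N, if the wrist force passes 120 N, or if a joint passes its speed limit or range.

## Robot

A 6-joint arm with a two-finger parallel gripper is mounted at the origin on the work surface. World frame = base frame: x ahead of the robot, y to its left, z up, the work surface at z = 0. Lengths are in m, angles in rad, forces in N, time in s.
With the tool pointing down it reaches from about 0.35 to 0.85 m from the base axis. Payload 8.1 kg.
Tool frame: the origin (TCP) lies midway between the tips of the shut fingers; the grasp point (between the pads) lies ctrl.grip_point_offset behind it (ctrl.grip_point_offset is the distance from the TCP to the grasp point, in m); z points along the fingers, y is the direction in which the jaws open and shut (so a half turn about z gives the same grasp; the last joint's range is limited). The gripper opens to 85 mm and grips with 20 to 120 N. Pads are 22 mm wide; open, the fingers measure 114 mm over their backs; the gripper's body (76 mm by 85 mm) begins 54 mm behind the grasp point. The pads swing forward as they close: fully open they stand 13 mm farther back than shut.
Start: joints at [1.194, 0.13, 1.488, -0, 1.523, -0.085], TCP at [0.173, 0.575, 0.231] pointing down, gripper open.
Joint ranges: [-2.96, 2.96], [-0.89, 2.26], [0.02, 2.5], [-1.34, 4.48], [0, 2.73], [-2.66, 2.66]. Speed limits (rad/s): [2.39, 2.39, 2.79, 3.14, 3.14, 3.14].

## Interface

Orientations are given as a unit quaternion [x, y, z, w].
In Python, from plant import ctrl gives the robot as it stands. The module is installed in compiled form; this text tells all that it offers.
- The arm moves only by the tool step_arm, never from a script. Its argument "motion" is text: rows parted by semicolons, each of 7 numbers parted by spaces: the opening, from 0 (shut) to 1 (fully open), then the shift along the tool's x, y, z in m, then the turn, a rotation vector about the tool's x, y, z in degrees. In form: hand dx dy dz ax ay az; .... A call has exactly 10 rows; each row is the pose to reach, as a shift and turn from the pose commanded when the call began, along the tool's axes at that moment; what a row does not reach only later rows make up. A row lasts 1/10 s, in which the tool goes at most 50 mm and 8.59 degrees, less where a joint would pass 70% of its speed; a pose out of reach is approached as far as the arm can. A call with a gripper value outside its range is refused whole. The fingers move at their own pace and stop on an object; "squeeze" is the grip in N (left out, the last holds). Time passes only in rows, so rows that repeat a pose let the fingers close, or fill a call up. It gives the time, the measured TCP pose, the force and the opening at its end, in the units of the state.
- ctrl.get_state(): the state, without advancing time (a new reading comes with each control period).
- ctrl.read_camera(name): name is "scene" or "top"; returns the picture (384x512x3 uint8, red, green, blue); there is no depth.
- ctrl.camera_model(name): a dict with "camera_matrix" (3x3 intrinsics, pixels), "distortion" ([k1, k2, p1, p2, k3] as OpenCV has them; the pictures are not rectified), "rvec" (rotation vector, rad) and "tvec" (3), from world to camera coordinates, as OpenCV has them. Camera axes: x right, y down, z forward; pixel columns grow to the right and rows downward; lengths in m; the calibration is good to about 2 mm. A picture is of the moment at which its call begins. camera_model takes no time and is no camera call.
- ctrl.job_done(): hands the job in, once; it reports no verdict.
The state is a dict: "time_s": time; "joints": joint angles; "qd": joint speeds; "tau": joint torques, N m; "tcp_pos": TCP position; "eef_rot": TCP orientation; "ft_force": force on the tool from outside, world axes, zero at the start; "wrist_torque": the same for the moment, N m; "width": finger opening in m.
Only numpy, scipy, OpenCV 4.12 (cv2) and the standard library are available. Lean on these libraries where they do the work, as an engineer would, in place of code of your own. Each camera call takes 0.05 s, during which the arm holds its last target. There are 200 camera calls.

## Working session

There is one attempt and no reset: what is moved stays moved. The work goes in short steps, Python scripts to look and compute and a tool call to move; the robot and the scene stay as the last step left them, time stands still between calls to the robot, and variables do not carry over. Pictures are saved under pics/ and viewed, about 12 in all and at most 16, crops included, and the job is handed in when it is done.

Besides the shell and the picture viewer there is one more tool, called as name(argument=value, ...) on one line, values as JSON. step_arm: Moves the arm, as the interface text tells. Its arguments: {"type":"object","properties":{"motion":{"type":"string"},"squeeze":{"type":"number"}},"required":["motion"]}

```bash
mkdir -p pics
cat > h.py <<'E'
import numpy as np, cv2
from plant import ctrl
from scipy.spatial.transform import Rotation as R
def cam(n):
    m=ctrl.camera_model(n); return [np.array(m[k],float) for k in("camera_matrix","distortion","rvec","tvec")]
def ray(n,uv):
    K,D,r,t=cam(n); p=cv2.undistortPoints(np.array(uv,float).reshape(-1,1,2),K,D)[:,0]
    Rm=cv2.Rodrigues(r)[0]; d=np.c_[p,np.ones(len(p))]@Rm; return (-Rm.T@t.ravel()),d
def atz(n,uv,z):
    c,d=ray(n,uv); return c+d*((z-c[2])/d[:,2])[:,None]
def tri(uv1,uv2):  # scene, top
    c1,d1=ray("scene",uv1);c2,d2=ray("top",uv2);out=[]
    for a,b in zip(d1,d2):
        s=np.linalg.lstsq(np.c_[a,-b],c2-c1,rcond=None)[0]; p,q=c1+a*s[0],c2+b*s[1]
        out.append(np.r_[(p+q)/2,np.linalg.norm(p-q)])
    return np.array(out)
def proj(n,P):
    K,D,r,t=cam(n); return cv2.projectPoints(np.array(P,float).reshape(-1,1,3),r,t,K,D)[0][:,0]
def snap(n,f,crop=None,k=1):
    im=ctrl.read_camera(n)[:,:,::-1]; cv2.imwrite(f"pics/{f}_raw.png",im); save(im,f,crop,k)
def save(im,f,crop=None,k=1):
    if crop: x0,y0,x1,y1=crop; im=im[y0:y1,x0:x1]
    cv2.imwrite(f"pics/{f}.png",cv2.resize(im,None,fx=k,fy=k,interpolation=cv2.INTER_CUBIC))
E
python3 - <<'E'
from h import *
print(ctrl.get_state()); print(ctrl.grip_point_offset)
for n in("scene","top"):
    snap(n,n+"0",None,1.5); c,d=ray(n,[[256,192]]);print(n,c,d,cam(n)[0])
E
```

```text
{'time_s': 0.0, 'joints': array([ 1.19359952e+00,  1.31158156e-01,  1.48926731e+00, -2.30396478e-05,
        1.52301182e+00, -8.54162155e-02]), 'qd': array([ 0.00083565,  0.00174308, -0.00128405,  0.00146566,  0.00030325,
       -0.00051861]), 'tau': array([ 5.38456407e-04, -5.69392884e+01, -5.00563216e+01, -6.60617434e-05,
        1.46046866e-02, -2.02289641e-05]), 'tcp_pos': array([0.172388  , 0.57412922, 0.23025281]), 'eef_rot': array([ 1.45372708e-01,  9.89376533e-01, -9.00389734e-04, -2.00240540e-04]), 'ft_force': array([ 0.28339653, -0.30799506, -0.77958682]), 'wrist_torque': array([-0.01799686, -0.05294992, -0.07451568]), 'width': 0.08539385651039316}
0.0187
scene [1.14722643 0.82768924 0.80281055] [[-0.45415058 -0.68558072 -0.56902596]] [[481.28099488   0.         259.50204517]
 [  0.         481.28099488 190.38453758]
 [  0.           0.           1.        ]]
top [ 0.34159001 -0.08041108  1.03716919] [[ 0.20373744  0.0017168  -0.97918084]] [[434.77005525   0.         256.77111103]
 [  0.         434.77005525 184.42143215]
 [  0.           0.           1.        ]]
```

View pics/top0.png

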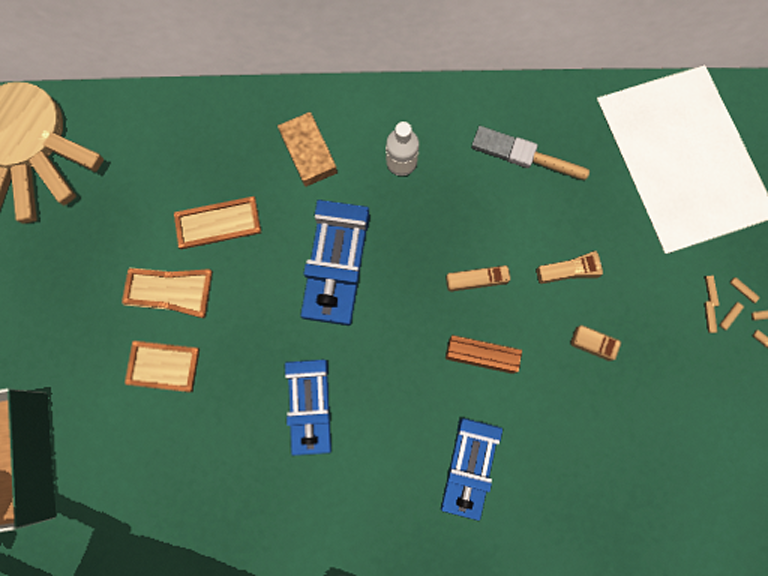

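View pics/scene0.png

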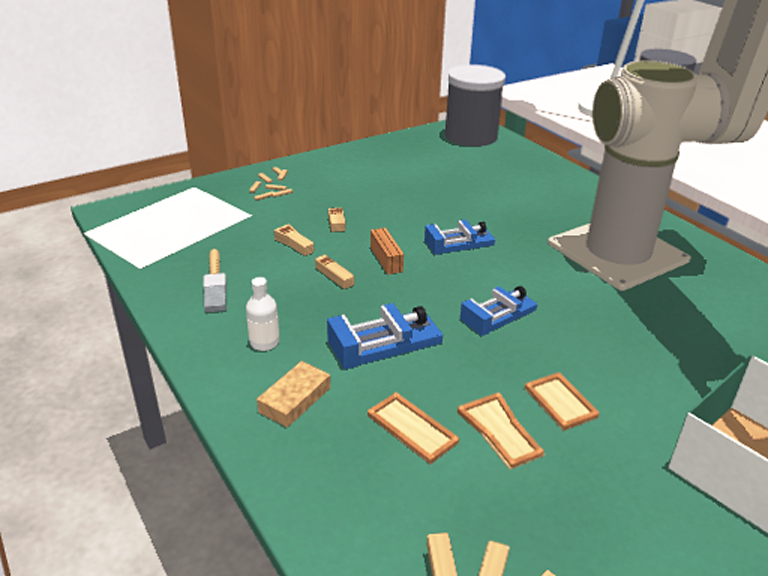

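Run:
```python
from h import *
t=cv2.imread("pics/top0_raw.png");s=cv2.imread("pics/scene0_raw.png")
save(t,"t1",(75,125,255,265),4);save(t,"t2",(290,160,420,255),6)
save(s,"s1",(215,190,405,315),4);save(s,"s2",(175,130,275,200),8)
```

```text
(no output)
```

View pics/t1.png

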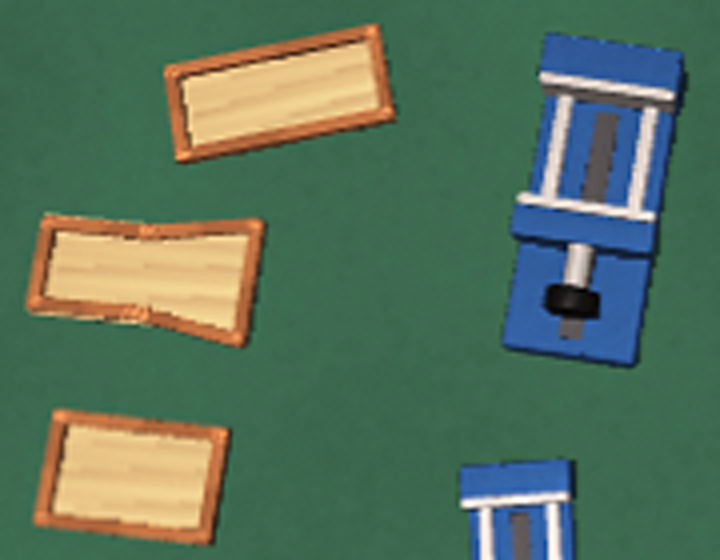

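View pics/t2.png

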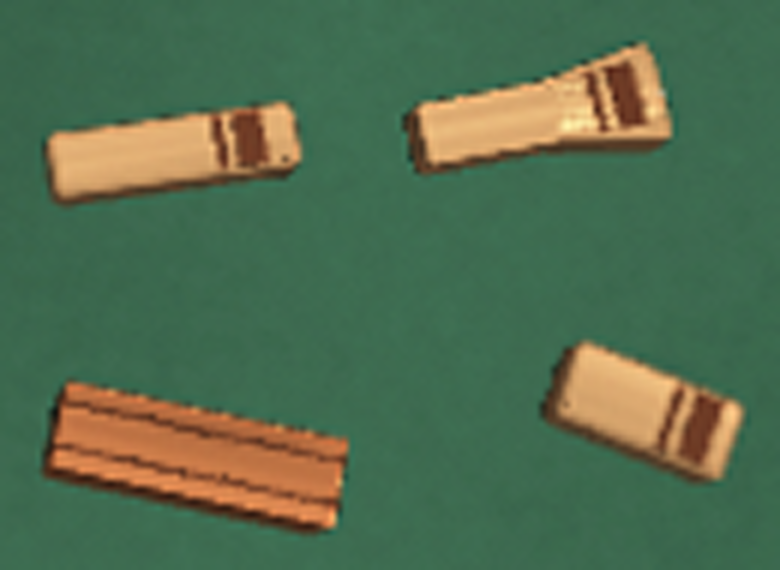

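View pics/s1.png

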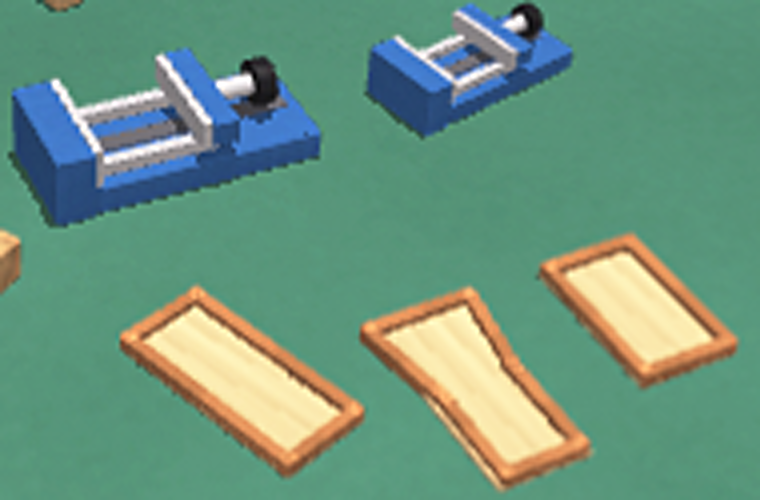

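View pics/s2.png

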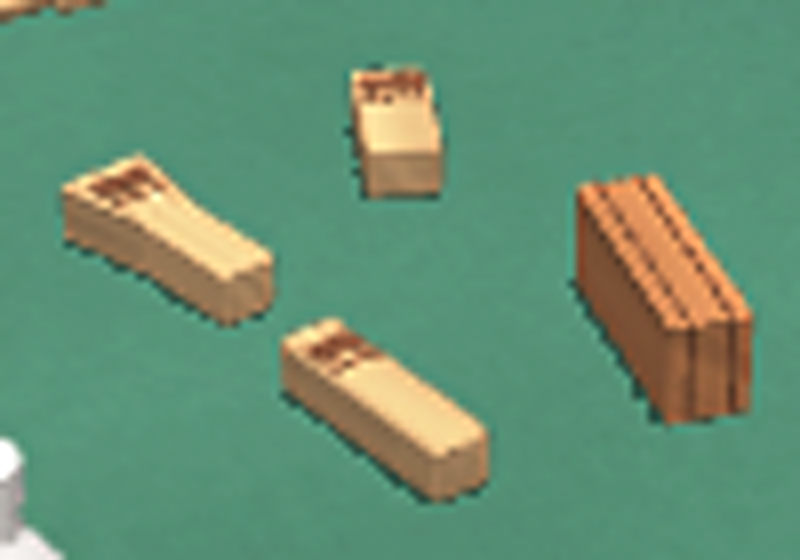

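```bash
cat > fit.py <<'E'
from h import *
from scipy.optimize import least_squares
def un(p,k,o): return (np.array(p,float)+.5)/k-.5+np.array(o)
T1=lambda p:un(p,4,(75,125));T2=lambda p:un(p,6,(290,160));S1=lambda p:un(p,4,(215,190));S2=lambda p:un(p,8,(175,130))
# corner order: [++],[+-],[--],[-+] in world x,y signs ; local x = world +y
def box(L,W,z): return np.array([[L/2,-W/2,z],[-L/2,-W/2,z],[-L/2,W/2,z],[L/2,W/2,z]])
def fl(x0,x1,w0,w1,z): return np.array([[x1,-w1/2,z],[x0,-w0/2,z],[x0,w0/2,z],[x1,w1/2,z]])
O={
'straight_form':(box(136,63,10),T1([(168,68),(378,25),(395,118),(180,160)]),S1([(288,468),(123,338),(197,288),(363,410)]),1.6),
'flared_form':(fl(-48,88,78,58,10),T1([(45,215),(263,222),(243,345),(30,310)]),S1([(505,480),(363,330),(475,290),(590,445)]),1.6),
'short_form':(box(106,69,10),T1([(58,410),(230,430),(212,545),(38,523)]),S1([(645,378),(542,267),(633,237),(737,343)]),1.6),
'straight':(box(100,27,25),T2([(50,135),(290,103),(298,160),(58,195)]),S2([(438,458),(283,342),(340,320),(487,432)]),1.6),
'flared':(fl(-30,70,42,26,25),T2([(420,103),(648,45),(670,125),(425,165)]),S2([(225,280),(65,190),(142,157),(270,255)]),1.6),
'short':(box(70,33,25),T2([(580,345),(742,400),(717,475),(566,412)]),S2([(368,152),(352,72),(428,68),(438,150)]),1.3),
'block':(box(110,34,44),T2([(68,383),(350,438),(335,525),(52,462)]),S2([(668,325),(580,188),(655,175),(748,312)]),1.3),
'vise':(np.array([[0,40,52],[0,-40,52]]),T1([(540,80),(674,102)]),S1([(103,155),(57,82)]),0.),
}
if __name__=="__main__":
  for n,(M,t,s,y0) in O.items():
    M=M/1000; P=tri(s,t)
    def W(q): return M@R.from_euler('z',q[2]).as_matrix().T+[q[0],q[1],0]
    f=lambda q:np.r_[proj("top",W(q))-t,proj("scene",W(q))-s].ravel()
    q=least_squares(f,[*P[:,:2].mean(0),y0],loss='soft_l1').x
    e=np.abs(f(q)).reshape(2,-1)
    print(n,"xy",q[:2].round(4),"yaw",np.degrees(q[2]).round(1),"| triz",(P[:,2]*1e3).round(1),"gap",(P[:,3]*1e3).max().round(1),"px err",e.max(1).round(1), "sides",[round(1e3*np.linalg.norm(P[i,:2]-P[i-1,:2]),0) for i in range(len(P))])
E
python3 fit.py
```

```text
straight_form xy [0.6732 0.1977] yaw 100.5 | triz [5.3 6.3 6.2 6.7] gap 3.2 px err [1.5 1.4] sides [np.float64(61.0), np.float64(134.0), np.float64(62.0), np.float64(135.0)]
flared_form xy [0.558  0.2562] yaw 83.1 | triz [7.3 4.8 6.6 5.9] gap 4.3 px err [1.8 1.9] sides [np.float64(59.0), np.float64(135.0), np.float64(78.0), np.float64(133.0)]
short_form xy [0.4371 0.2759] yaw 82.3 | triz [6.6 5.3 4.7 6.4] gap 3.9 px err [1.6 1.6] sides [np.float64(68.0), np.float64(105.0), np.float64(69.0), np.float64(105.0)]
straight xy [ 0.5684 -0.2273] yaw 96.3 | triz [19.5 20.  21.7 20.6] gap 3.2 px err [1.3 1.4] sides [np.float64(24.0), np.float64(98.0), np.float64(24.0), np.float64(96.0)]
flared xy [ 0.5842 -0.3949] yaw 99.5 | triz [20.  19.6 23.3 22.1] gap 5.0 px err [2.1 1.2] sides [np.float64(24.0), np.float64(97.0), np.float64(35.0), np.float64(98.0)]
short xy [ 0.4611 -0.4082] yaw 66.8 | triz [19.8 22.6 22.6 17.3] gap 2.8 px err [2.9 1.1] sides [np.float64(28.0), np.float64(65.0), np.float64(32.0), np.float64(62.0)]
block xy [ 0.4455 -0.2297] yaw 76.5 | triz [42.3 41.5 41.1 42.4] gap 3.1 px err [1.  0.8] sides [np.float64(31.0), np.float64(109.0), np.float64(33.0), np.float64(110.0)]
vise xy [ 0.6566 -0.0092] yaw -10.1 | triz [47.6 46.8] gap 2.2 px err [0.7 1.6] sides [np.float64(82.0), np.float64(82.0)]
```

The fits match: the triangulated sizes and heights agree with the text, apart from z reading about 4 mm low everywhere.

What could be mistaken for what, in top0 pixels at 1.5x:
- **Vises:** (335,262), (308,407) and (472,468). The first is meant, because its jaws measure 82 mm.
- **Brown blocks:** rough block at (484,354), which has the glue lines, against the cork block at (307,148).
- **Handles:** straight (478,277), flared (570,267) and short (596,342), all banded. The fan sticks and offcuts are not part of the job.
- **Forms:** (217,222) straight, (168,291) flared with its wide end on the right, (162,366) short.

The close crops confirm each choice.

```bash
cat > go.py <<'E'
import sys
from h import *
P={'sh':(.5684,-.2273,96.3),'sf':(.6732,.1977,100.5),'kh':(.4611,-.4082,66.8),'kf':(.4371,.2759,82.3),
'fh':(.5842,-.3949,99.5,27),'ff':(.558,.2562,83.1,27),'bl':(.4455,-.2297,76.5),'vi':(.6566,-.0092,-10.1,-27)}
def show(tgt,z):
    s=ctrl.get_state(); Rm=R.from_quat(s['eef_rot']); p=s['tcp_pos']
    x,y,yaw=tgt[:3]; d=(tgt[3] if len(tgt)>3 else 0)/1e3; a=np.radians(yaw)
    g=np.array([x+d*np.cos(a),y+d*np.sin(a),z])
    want=yaw-90 if abs(yaw)>45 else yaw   # tool y world angle
    ty=Rm.as_matrix()[:,1]; cur=np.degrees(np.arctan2(ty[1],ty[0]))
    dy=(want-cur+90)%180-90
    zt=Rm.as_matrix()[:,2]; 
    print("t",round(s['time_s'],2),"tcp",p.round(4),"yaw",cur.round(1),"w",round(s['width'],4),"F",s['ft_force'].round(1),"tilt",zt.round(3))
    print(" goal",g.round(4),"shift mm",(Rm.inv().apply(g-p)*1e3).round(1),"az",(-dy).round(1),"j",s['joints'].round(2))
if __name__=="__main__":
    for a in range(1,len(sys.argv),2):
        n=sys.argv[a]; show(P[n],float(sys.argv[a+1]))
E
python3 go.py sh .10
```

```text
t 0.1 tcp [0.1724 0.5742 0.2303] yaw 73.3 w 0.0853 F [-0.9  0.7 -0.7] tilt [-0.001 -0.002 -1.   ]
 goal [ 0.5684 -0.2273  0.1   ] shift mm [-609.9 -653.5  131.3] az 67.0 j [ 1.19  0.13  1.49  0.    1.52 -0.09]
```

step_arm(motion="0.8 -305 0 0 0 0 0; 0.8 0 0 0 0 0 0; 0.8 0 0 0 0 0 0; 0.8 0 0 0 0 0 0; 0.8 0 0 0 0 0 0; 0.8 0 0 0 0 0 0; 0.8 0 0 0 0 0 0; 0.8 0 0 0 0 0 0; 0.8 0 0 0 0 0 0; 0.8 0 0 0 0 0")

```text
schema error: expected 7 numbers
```

That call was refused. It was short a number, and I'd also written mm where the interface takes metres. Here it is corrected.

step_arm(motion="0.8 -0.03 -0.033 0 0 0 7; 0.8 -0.065 -0.07 0 0 0 14; 0.8 -0.1 -0.105 0 0 0 21; 0.8 -0.135 -0.14 0 0 0 28; 0.8 -0.17 -0.18 0 0 0 35; 0.8 -0.2 -0.215 0 0 0 42; 0.8 -0.235 -0.25 0 0 0 49; 0.8 -0.27 -0.29 0 0 0 56; 0.8 -0.305 -0.327 0 0 0 63; 0.8 -0.305 -0.327 0 0 0 67")

```text
time_s: 1.1
tcp_pos: [0.3724, 0.1688, 0.2311]
eef_rot: [0.672, 0.741, -0.0, 0.001]
ft_force: [-0.4, 0.7, -0.3]
width: 0.0682
```

```bash
python3 go.py sh .10
```

```text
t 1.1 tcp [0.3724 0.1688 0.2311] yaw 5.6 w 0.0682 F [-0.4  0.7 -0.3] tilt [ 0.001 -0.002 -1.   ]
 goal [ 0.5684 -0.2273  0.1   ] shift mm [-413.2  156.1  132. ] az -0.7 j [ 0.3  -0.41  1.98 -0.    1.57  0.2 ]
```

step_arm(motion="0.8 -0.045 0.017 0 0 0 0; 0.8 -0.09 0.034 0 0 0 -0.7; 0.8 -0.135 0.051 0.03 0 0 -0.7; 0.8 -0.18 0.068 0.05 0 0 -0.7; 0.8 -0.225 0.085 0.07 0 0 -0.7; 0.8 -0.27 0.102 0.09 0 0 -0.7; 0.8 -0.315 0.119 0.11 0 0 -0.7; 0.8 -0.36 0.136 0.132 0 0 -0.7; 0.8 -0.413 0.156 0.132 0 0 -0.7; 0.8 -0.413 0.156 0.132 0 0 -0.7")

```text
time_s: 2.1
tcp_pos: [0.5707, -0.223, 0.0972]
eef_rot: [0.664, 0.748, -0.001, -0.001]
ft_force: [0.4, 0.9, -0.7]
width: 0.0684
```

```bash
python3 go.py sh .008
python3 - <<'E'
from h import *
snap("scene","sc1",(150,60,290,200),4)
s=ctrl.get_state();p=s['tcp_pos'];print(p, proj("scene",[p]),proj("top",[p]))
t=ctrl.read_camera("top")[:,:,::-1]; a=cv2.imread("pics/sc1.png"); b=cv2.resize(t[130:270,280:346],None,fx=4,fy=4,interpolation=2)
cv2.imwrite("pics/m1.png",np.hstack([a[:,:520],b]))
E
```

```text
t 2.1 tcp [ 0.5707 -0.223   0.0972] yaw 6.9 w 0.0684 F [ 0.4  0.9 -0.7] tilt [-0.002  0.    -1.   ]
 goal [ 0.5684 -0.2273  0.008 ] shift mm [-4.  -2.6 89.2] az 0.6 j [-0.46  0.26  1.59 -0.    1.29 -0.58]
[ 0.57147663 -0.22492466  0.0975552 ] [[221.69763427 156.23960854]] [[321.34217044 175.61742186]]
```

View pics/m1.png

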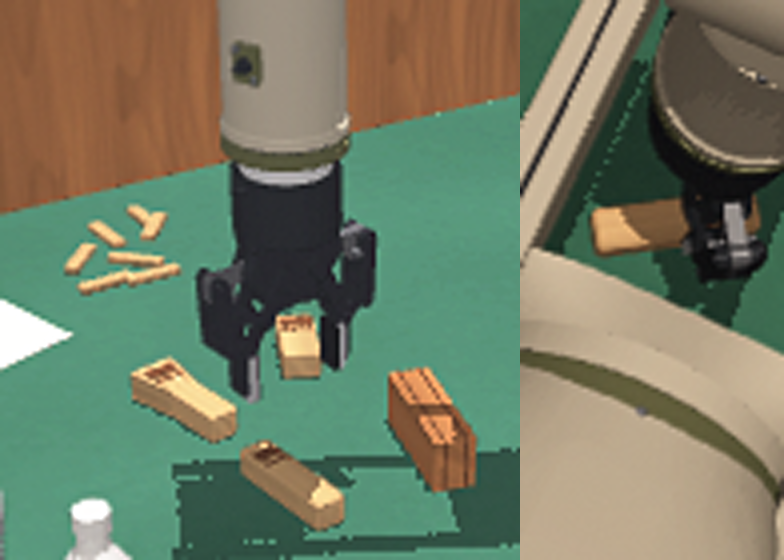

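```bash
python3 go.py sh .008; python3 go.py sh .008
```

```text
t 2.2 tcp [ 0.5709 -0.2227  0.0979] yaw 6.8 w 0.068 F [-0.1  0.2  0.5] tilt [-0.001 -0.    -1.   ]
 goal [ 0.5684 -0.2273  0.008 ] shift mm [-4.3 -2.9 89.9] az 0.5 j [-0.46  0.26  1.59 -0.    1.29 -0.57]
t 2.2 tcp [ 0.5709 -0.2227  0.0979] yaw 6.8 w 0.068 F [-0.1  0.2  0.5] tilt [-0.001 -0.    -1.   ]
 goal [ 0.5684 -0.2273  0.008 ] shift mm [-4.3 -2.9 89.9] az 0.5 j [-0.46  0.26  1.59 -0.    1.29 -0.57]
```

step_arm(motion="0.8 -0.004 -0.003 0.04 0 0 0; 0.8 -0.004 -0.003 0.07 0 0 0; 0.8 -0.004 -0.003 0.089 0 0 0; 0 -0.004 -0.003 0.089 0 0 0; 0 -0.004 -0.003 0.089 0 0 0; 0 -0.004 -0.003 0.089 0 0 0; 0 -0.004 -0.003 0.089 0 0 0; 0 -0.004 -0.003 0.089 0 0 0; 0 -0.004 -0.003 0.089 0 0 0; 0 -0.004 -0.003 0.089 0 0 0", squeeze=35)

```text
time_s: 3.2
tcp_pos: [0.5698, -0.2245, 0.0123]
eef_rot: [0.663, 0.749, 0.001, 0.001]
ft_force: [-0.9, 1.8, 6.8]
width: 0.0259
```

```bash
python3 go.py sh .008
```

```text
t 3.2 tcp [ 0.5698 -0.2245  0.0123] yaw 7.0 w 0.0259 F [-0.9  1.8  6.8] tilt [ 0.003 -0.001 -1.   ]
 goal [ 0.5684 -0.2273  0.008 ] shift mm [-2.6 -1.7  4.3] az 0.7 j [-0.46  0.36  1.64  0.    1.14 -0.58]
```

step_arm(motion="0 0 0 -0.03 0 0 0; 0 0 0 -0.06 0 0 0; 0 0 0 -0.09 0 0 0; 0 0 0 -0.12 0 0 0; 0 0.03 0 -0.12 0 0 0; 0 0.07 0 -0.12 0 0 0; 0 0.11 0 -0.12 0 0 0; 0 0.15 0 -0.12 0 0 0; 0 0.15 0 -0.12 0 0 0; 0 0.15 0 -0.12 0 0 0")

```text
time_s: 4.2
tcp_pos: [0.5503, -0.0745, 0.1308]
eef_rot: [0.662, 0.75, 0.0, 0.001]
ft_force: [0.7, -0.6, -0.5]
width: 0.026
```

```bash
python3 go.py sf .11; python3 -c "
from h import *
print(atz('top',[[402/1.5,130/1.5]],.13),atz('scene',[[263/1.5,345/1.5]],0))"
```

```text
t 4.2 tcp [ 0.5503 -0.0745  0.1308] yaw 7.1 w 0.026 F [ 0.7 -0.6 -0.5] tilt [ 0.001 -0.001 -1.   ]
 goal [0.6732 0.1977 0.11  ] shift mm [255.  155.6  20.8] az -3.4 j [-0.23  0.08  1.73 -0.    1.33 -0.35]
[[ 0.77271565 -0.11038908  0.13      ]] [[ 7.82068656e-01 -1.01029479e-01 -1.11022302e-16]]
```

step_arm(motion="0 0.045 0.01 0 0 0 0; 0 0.09 0.025 0 0 0 -1; 0 0.13 0.05 0 0 0 -2; 0 0.165 0.08 0 0 0 -3; 0 0.2 0.11 0 0 0 -3.4; 0 0.235 0.135 0.01 0 0 -3.4; 0 0.255 0.156 0.02 0 0 -3.4; 0 0.255 0.156 0.02 0 0 -3.4; 0 0.255 0.156 0.02 0 0 -3.4; 0 0.255 0.156 0.02 0 0 -3.4")

```text
time_s: 5.2
tcp_pos: [0.6744, 0.1952, 0.1107]
eef_rot: [0.641, 0.768, -0.0, 0.0]
ft_force: [-0.0, 0.5, 0.2]
width: 0.0255
```

```bash
python3 go.py sf .017
python3 - <<'E'
from h import *
snap("scene","sc2",(215,170,365,310),4)
E
python3 go.py sf .017
```

```text
t 5.2 tcp [0.6744 0.1952 0.1107] yaw 10.3 w 0.0255 F [-0.   0.5  0.2] tilt [ 0. -0. -1.]
 goal [0.6732 0.1977 0.017 ] shift mm [ 2.8 -0.8 93.7] az -0.2 j [ 0.21  0.48  1.29 -0.    1.37  0.03]
t 5.25 tcp [0.6744 0.1952 0.1111] yaw 10.3 w 0.026 F [1.  0.1 0.3] tilt [ 0.001 -0.    -1.   ]
 goal [0.6732 0.1977 0.017 ] shift mm [ 2.7 -0.8 94.1] az -0.2 j [ 0.21  0.48  1.29 -0.    1.37  0.03]
```

View pics/sc2.png

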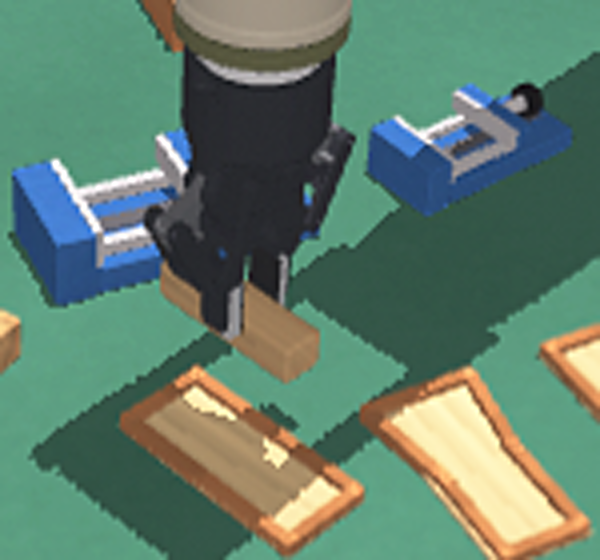

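Run:
```python
from h import *
a=np.radians(100.3);c=np.array([.6744,.1952,0])
for dx in(-.005,0,.005):
  ps=[c+[np.cos(a)*x-np.sin(a)*y,np.sin(a)*x+np.cos(a)*y,z] for x,y,z in[(.05+dx,-.0135,.0985),(.05+dx,.0135,.0985),(.05+dx,.0135,.1235)]]
  print(dx,((proj("scene",ps)-[215,170]+.5)*4-.5).round(0).tolist())
```

```text
-0.005 [[284.0, 385.0], [319.0, 362.0], [322.0, 327.0]]
0 [[290.0, 390.0], [325.0, 367.0], [329.0, 332.0]]
0.005 [[297.0, 395.0], [332.0, 371.0], [336.0, 336.0]]
```

step_arm(motion="0 0.003 -0.001 0.04 0 0 0; 0 0.004 -0.001 0.075 0 0 0; 0 0.004 -0.001 0.088 0 0 0; 0 0.004 -0.001 0.094 0 0 0; 0 0.004 -0.001 0.094 0 0 0; 0.3 0.004 -0.001 0.094 0 0 0; 0.55 0.004 -0.001 0.094 0 0 0; 0.55 0.004 -0.001 0.094 0 0 0; 0.55 0.004 -0.001 0.06 0 0 0; 0.55 0.004 -0.001 0.02 0 0 0")

```text
time_s: 6.25
tcp_pos: [0.6703, 0.2002, 0.0885]
eef_rot: [0.64, 0.768, -0.002, -0.002]
ft_force: [0.6, 0.1, 0.8]
width: 0.0469
```

```bash
python3 go.py fh .11;python3 - <<'E'
from h import *
snap("scene","sc3",(215,170,365,310),2)
b=ctrl.read_camera("top")[:,:,::-1][130:270,75:215]
cv2.imwrite("pics/m3.png",np.hstack([cv2.imread("pics/sc3.png"),cv2.resize(b,None,fx=2,fy=2,interpolation=2)]))
E
```

```text
t 6.25 tcp [0.6703 0.2002 0.0885] yaw 10.4 w 0.0469 F [0.6 0.1 0.8] tilt [-0.005 -0.001 -1.   ]
 goal [ 0.5797 -0.3683  0.11  ] shift mm [-542.8 -191.6  -20.4] az 0.9 j [0.22 0.5  1.31 0.   1.34 0.04]
```

View pics/m3.png

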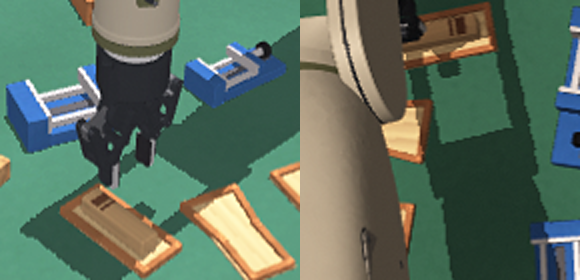

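Straight handle is in its form (visible in both views). Next is the flared one.

step_arm(motion="0.8 -0.01 -0.01 -0.03 0 0 0; 0.8 -0.05 -0.03 -0.03 0 0 0; 0.8 -0.095 -0.045 -0.03 0 0 0.9; 0.8 -0.14 -0.06 -0.03 0 0 0.9; 0.8 -0.185 -0.075 -0.03 0 0 0.9; 0.8 -0.23 -0.09 -0.03 0 0 0.9; 0.8 -0.275 -0.105 -0.03 0 0 0.9; 0.8 -0.32 -0.12 -0.03 0 0 0.9; 0.8 -0.35 -0.13 -0.03 0 0 0.9; 0.8 -0.36 -0.13 -0.03 0 0 0.9")

```text
time_s: 7.35
tcp_pos: [0.6087, -0.1807, 0.1209]
eef_rot: [0.648, 0.762, -0.0, 0.001]
ft_force: [0.3, -0.2, -0.3]
width: 0.0683
```

```bash
python3 go.py fh .05
```

```text
t 7.35 tcp [ 0.6087 -0.1807  0.1209] yaw 9.3 w 0.0683 F [ 0.3 -0.2 -0.3] tilt [ 0.001 -0.001 -1.   ]
 goal [ 0.5797 -0.3683  0.05  ] shift mm [-180.3  -58.9   71.2] az -0.2 j [-0.37  0.3   1.5  -0.    1.34 -0.53]
```

step_arm(motion="0.8 -0.04 -0.012 0 0 0 0; 0.8 -0.08 -0.025 0 0 0 0; 0.8 -0.12 -0.04 0 0 0 0; 0.8 -0.16 -0.052 0 0 0 0; 0.8 -0.18 -0.059 0.02 0 0 0; 0.8 -0.18 -0.059 0.05 0 0 0; 0.8 -0.18 -0.059 0.071 0 0 0; 0.8 -0.18 -0.059 0.071 0 0 0; 0.8 -0.18 -0.059 0.071 0 0 0; 0.8 -0.18 -0.059 0.071 0 0 0")

```text
time_s: 8.35
tcp_pos: [0.5823, -0.3644, 0.0515]
eef_rot: [0.646, 0.763, 0.0, 0.002]
ft_force: [-0.2, 0.0, -0.1]
width: 0.0683
```

```bash
python3 go.py fh .009
```

```text
t 8.35 tcp [ 0.5823 -0.3644  0.0515] yaw 9.5 w 0.0683 F [-0.2  0.  -0.1] tilt [ 0.003 -0.002 -1.   ]
 goal [ 0.5797 -0.3683  0.009 ] shift mm [-3.3 -3.2 42.5] az 0.0 j [-0.63  0.49  1.38  0.    1.26 -0.8 ]
```

step_arm(motion="0.8 -0.003 -0.003 0.02 0 0 0; 0.8 -0.003 -0.003 0.041 0 0 0; 0.8 -0.003 -0.003 0.041 0 0 0; 0 -0.003 -0.003 0.041 0 0 0; 0 -0.003 -0.003 0.041 0 0 0; 0 -0.003 -0.003 0.041 0 0 0; 0 -0.003 -0.003 0.041 0 0 0; 0 -0.003 -0.003 0.041 0 0 0; 0 -0.003 -0.003 0.041 0 0 0; 0 -0.003 -0.003 0.041 0 0 0")

```text
time_s: 9.35
tcp_pos: [0.5796, -0.3684, 0.0106]
eef_rot: [0.646, 0.763, 0.0, 0.002]
ft_force: [-0.8, 0.4, 7.5]
width: 0.025
```

```bash
python3 go.py ff .12
```

```text
t 9.35 tcp [ 0.5796 -0.3684  0.0106] yaw 9.5 w 0.025 F [-0.8  0.4  7.5] tilt [ 0.003 -0.002 -1.   ]
 goal [0.5612 0.283  0.12  ] shift mm [ 645.3   89.5 -110.7] az 16.4 j [-0.64  0.54  1.4   0.    1.19 -0.81]
```

step_arm(motion="0 0 0 -0.04 0 0 0; 0 0 0 -0.08 0 0 0; 0 0.03 0 -0.11 0 0 0; 0 0.075 0.01 -0.115 0 0 0; 0 0.12 0.017 -0.115 0 0 3; 0 0.165 0.023 -0.115 0 0 6; 0 0.21 0.03 -0.115 0 0 9; 0 0.255 0.035 -0.115 0 0 12; 0 0.29 0.04 -0.115 0 0 15; 0 0.3 0.042 -0.115 0 0 16.4")

```text
time_s: 10.35
tcp_pos: [0.5701, -0.061, 0.1238]
eef_rot: [0.748, 0.664, 0.001, -0.0]
ft_force: [0.0, 0.3, -0.3]
width: 0.025
```

```bash
python3 go.py ff .11
```

```text
t 10.35 tcp [ 0.5701 -0.061   0.1238] yaw -6.9 w 0.025 F [ 0.   0.3 -0.3] tilt [ 0.     0.001 -1.   ]
 goal [0.5612 0.283  0.11  ] shift mm [340.5 -49.8  14.2] az 0.0 j [-0.2   0.13  1.68  0.    1.32 -0.08]
```

step_arm(motion="0 0.045 -0.006 0 0 0 0; 0 0.09 -0.013 0 0 0 0; 0 0.135 -0.02 0 0 0 0; 0 0.18 -0.026 0 0 0 0; 0 0.225 -0.033 0 0 0 0; 0 0.27 -0.04 0 0 0 0; 0 0.31 -0.045 0.014 0 0 0; 0 0.34 -0.05 0.04 0 0 0; 0 0.34 -0.05 0.06 0 0 0; 0 0.34 -0.05 0.06 0 0 0")

```text
time_s: 11.35
tcp_pos: [0.5587, 0.2789, 0.0598]
eef_rot: [0.748, 0.664, -0.003, -0.001]
ft_force: [-0.8, -1.4, -1.1]
width: 0.0249
```

```bash
python3 go.py ff .016
```

```text
t 11.35 tcp [0.5587 0.2789 0.0598] yaw -6.8 w 0.0249 F [-0.8 -1.4 -1.1] tilt [-0.006 -0.002 -1.   ]
 goal [0.5612 0.283  0.016 ] shift mm [ 4.5  2.2 43.7] az 0.1 j [ 0.38  0.34  1.57 -0.    1.24  0.5 ]
```

step_arm(motion="0 0.003 0.001 0 0 0 0; 0 0.003 0.001 0.02 0 0 0; 0 0.003 0.001 0.035 0 0 0; 0 0.003 0.001 0.043 0 0 0; 0 0.003 0.001 0.044 0 0 0; 0.3 0.003 0.001 0.044 0 0 0; 0.55 0.003 0.001 0.044 0 0 0; 0.55 0.003 0.001 0.044 0 0 0; 0.55 0.003 0.001 0.01 0 0 0; 0.55 0.003 0.001 -0.03 0 0 0")

```text
time_s: 12.35
tcp_pos: [0.5612, 0.281, 0.0922]
eef_rot: [0.748, 0.663, -0.002, -0.001]
ft_force: [0.7, -0.6, 0.6]
width: 0.0471
```

```bash
python3 go.py kh .11
```

```text
t 12.35 tcp [0.5612 0.281  0.0922] yaw -6.9 w 0.0471 F [ 0.7 -0.6  0.6] tilt [-0.004 -0.002 -1.   ]
 goal [ 0.4611 -0.4082  0.11  ] shift mm [-696.2  -16.5  -16.3] az 16.3 j [ 0.38  0.31  1.54 -0.    1.29  0.5 ]
```

step_arm(motion="0.8 -0.02 0 -0.02 0 0 0; 0.8 -0.065 0 -0.02 0 0 3; 0.8 -0.11 0 -0.02 0 0 6; 0.8 -0.155 0 -0.02 0 0 9; 0.8 -0.2 0 -0.02 0 0 12; 0.8 -0.245 -0.005 -0.02 0 0 15; 0.8 -0.29 -0.005 -0.02 0 0 16.3; 0.8 -0.335 -0.008 -0.02 0 0 16.3; 0.8 -0.37 -0.008 -0.02 0 0 16.3; 0.8 -0.38 -0.008 -0.02 0 0 16.3")

```text
time_s: 13.35
tcp_pos: [0.5091, -0.098, 0.1142]
eef_rot: [0.836, 0.549, 0.0, 0.001]
ft_force: [0.0, 0.6, 0.6]
width: 0.0681
```

```bash
python3 go.py kh .05
python3 - <<'E'
from h import *
snap("scene","sc4",(215,170,365,310),2)
b=ctrl.read_camera("top")[:,:,::-1][130:270,75:215]
cv2.imwrite("pics/m4.png",np.hstack([cv2.imread("pics/sc4.png"),cv2.resize(b,None,fx=2,fy=2,interpolation=2)]))
E
```

```text
t 13.35 tcp [ 0.5091 -0.098   0.1142] yaw -23.4 w 0.0681 F [0.  0.6 0.6] tilt [ 0.001 -0.001 -1.   ]
 goal [ 0.4611 -0.4082  0.05  ] shift mm [-303.7   79.    64.6] az -0.2 j [-0.29 -0.    1.85 -0.    1.3   0.12]
```

View pics/m4.png

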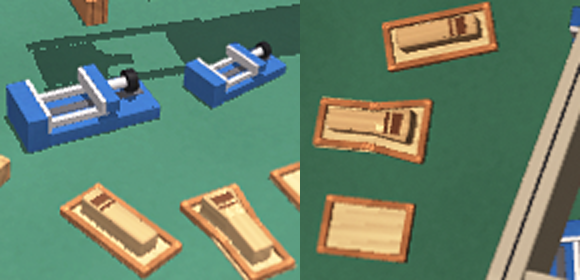

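Both handles sit inside their rims, with the flared one's wide end in the form's wide end. Next is the short one.

step_arm(motion="0.8 -0.045 0.01 0 0 0 0; 0.8 -0.09 0.023 0 0 0 0; 0.8 -0.135 0.035 0 0 0 0; 0.8 -0.18 0.047 0 0 0 0; 0.8 -0.225 0.06 0 0 0 0; 0.8 -0.27 0.072 0 0 0 0; 0.8 -0.304 0.079 0.02 0 0 0; 0.8 -0.304 0.079 0.05 0 0 0; 0.8 -0.304 0.079 0.065 0 0 0; 0.8 -0.304 0.079 0.065 0 0 0")

```text
time_s: 14.45
tcp_pos: [0.4611, -0.4018, 0.0449]
eef_rot: [0.835, 0.551, -0.0, -0.003]
ft_force: [-0.7, 0.8, -0.5]
width: 0.0682
```

```bash
python3 go.py kh .009
```

```text
t 14.45 tcp [ 0.4611 -0.4018  0.0449] yaw -23.1 w 0.0682 F [-0.7  0.8 -0.5] tilt [-0.004  0.005 -1.   ]
 goal [ 0.4611 -0.4082  0.009 ] shift mm [-6.   2.7 35.9] az 0.1 j [-0.8   0.33  1.62  0.    1.21 -0.4 ]
```

step_arm(motion="0.8 -0.004 0.002 0.02 0 0 0; 0.8 -0.004 0.002 0.035 0 0 0; 0.8 -0.004 0.002 0.035 0 0 0; 0 -0.004 0.002 0.035 0 0 0; 0 -0.004 0.002 0.035 0 0 0; 0 -0.004 0.002 0.035 0 0 0; 0 -0.004 0.002 0.035 0 0 0; 0 -0.004 0.002 0.035 0 0 0; 0 -0.004 0.002 0.035 0 0 0; 0 -0.004 0.002 0.035 0 0 0")

```text
time_s: 15.45
tcp_pos: [0.4631, -0.4103, 0.0148]
eef_rot: [0.835, 0.55, 0.0, 0.001]
ft_force: [-0.4, 1.8, 6.9]
width: 0.032
```

```bash
python3 go.py kf .12
```

```text
t 15.45 tcp [ 0.4631 -0.4103  0.0148] yaw -23.2 w 0.032 F [-0.4  1.8  6.9] tilt [ 0.002 -0.001 -1.   ]
 goal [0.4371 0.2759 0.12  ] shift mm [ 620.3 -294.3 -106.2] az -15.5 j [-0.81  0.38  1.61  0.    1.15 -0.4 ]
```

step_arm(motion="0 0 0 -0.04 0 0 0; 0 0 0 -0.08 0 0 0; 0 0.025 -0.01 -0.11 0 0 0; 0 0.065 -0.03 -0.11 0 0 -2; 0 0.105 -0.05 -0.11 0 0 -5; 0 0.145 -0.07 -0.11 0 0 -8; 0 0.185 -0.088 -0.11 0 0 -11; 0 0.225 -0.107 -0.11 0 0 -14; 0 0.26 -0.125 -0.11 0 0 -15.5; 0 0.28 -0.133 -0.11 0 0 -15.5")

```text
time_s: 16.45
tcp_pos: [0.4497, -0.0972, 0.1233]
eef_rot: [0.752, 0.659, 0.0, -0.0]
ft_force: [0.4, -0.2, -0.2]
width: 0.0319
```

```bash
python3 go.py kf .07
```

```text
t 16.45 tcp [ 0.4497 -0.0972  0.1233] yaw -7.6 w 0.0319 F [ 0.4 -0.2 -0.2] tilt [-0.     0.001 -1.   ]
 goal [0.4371 0.2759 0.07  ] shift mm [368.1 -61.7  53.5] az 0.1 j [-0.32 -0.18  1.99  0.    1.33 -0.19]
```

step_arm(motion="0 0.045 -0.007 0 0 0 0; 0 0.09 -0.015 0 0 0 0; 0 0.135 -0.022 0 0 0 0; 0 0.18 -0.03 0 0 0 0; 0 0.225 -0.037 0 0 0 0; 0 0.27 -0.045 0 0 0 0; 0 0.315 -0.052 0 0 0 0; 0 0.36 -0.06 0.02 0 0 0; 0 0.368 -0.062 0.053 0 0 0; 0 0.368 -0.062 0.053 0 0 0")

```text
time_s: 17.45
tcp_pos: [0.4347, 0.2733, 0.0659]
eef_rot: [0.752, 0.659, -0.004, -0.001]
ft_force: [-1.9, -0.6, -1.6]
width: 0.0319
```

```bash
python3 go.py kf .0195
```

```text
t 17.45 tcp [0.4347 0.2733 0.0659] yaw -7.6 w 0.0319 F [-1.9 -0.6 -1.6] tilt [-0.007 -0.003 -1.   ]
 goal [0.4371 0.2759 0.0195] shift mm [ 3.1  2.3 46.4] az 0.1 j [0.46 0.05 1.89 0.   1.21 0.59]
```

step_arm(motion="0 0.002 0.002 0 0 0 0; 0 0.002 0.002 0.02 0 0 0; 0 0.002 0.002 0.035 0 0 0; 0 0.002 0.002 0.044 0 0 0; 0 0.002 0.002 0.046 0 0 0; 0.4 0.002 0.002 0.046 0 0 0; 0.6 0.002 0.002 0.046 0 0 0; 0.6 0.002 0.002 0.046 0 0 0; 0.6 0.002 0.002 0.01 0 0 0; 0.6 0.002 0.002 -0.03 0 0 0")

```text
time_s: 18.45
tcp_pos: [0.4392, 0.2742, 0.0998]
eef_rot: [0.753, 0.658, -0.002, -0.0]
ft_force: [0.6, 0.0, 0.1]
width: 0.0512
```

```bash
python3 go.py bl .11
```

```text
t 18.45 tcp [0.4392 0.2742 0.0998] yaw -7.7 w 0.0512 F [0.6 0.  0.1] tilt [-0.003 -0.002 -1.   ]
 goal [ 0.4455 -0.2297  0.11  ] shift mm [-498.5   73.9   -9.4] az 5.8 j [ 0.46  0.02  1.85 -0.    1.27  0.59]
```

step_arm(motion="0.8 -0.02 0 -0.02 0 0 0; 0.8 -0.065 0.01 -0.02 0 0 1; 0.8 -0.11 0.015 -0.02 0 0 2; 0.8 -0.155 0.02 -0.02 0 0 3; 0.8 -0.2 0.03 -0.02 0 0 4; 0.8 -0.245 0.036 -0.02 0 0 5; 0.8 -0.29 0.043 -0.02 0 0 5.8; 0.8 -0.335 0.05 -0.02 0 0 5.8; 0.8 -0.38 0.056 -0.02 0 0 5.8; 0.8 -0.39 0.058 -0.02 0 0 5.8")

```text
time_s: 19.45
tcp_pos: [0.4459, -0.1235, 0.1213]
eef_rot: [0.787, 0.618, -0.0, 0.001]
ft_force: [0.7, 0.1, -1.0]
width: 0.0683
```

```bash
python3 go.py bl .075
python3 - <<'E'
from h import *
snap("scene","sc5",None)
snap("top","tp5",(75,130,175,260),5)
a=cv2.imread("pics/sc5_raw.png")[180:320,245:405]
save(a,"sc5b",None,3)
E
```

```text
t 19.45 tcp [ 0.4459 -0.1235  0.1213] yaw -13.7 w 0.0683 F [ 0.7  0.1 -1. ] tilt [ 0.002 -0.002 -1.   ]
 goal [ 0.4455 -0.2297  0.075 ] shift mm [-103.2   24.7   46.5] az -0.2 j [-0.38 -0.17  1.99 -0.    1.32 -0.14]
```

View pics/tp5.png

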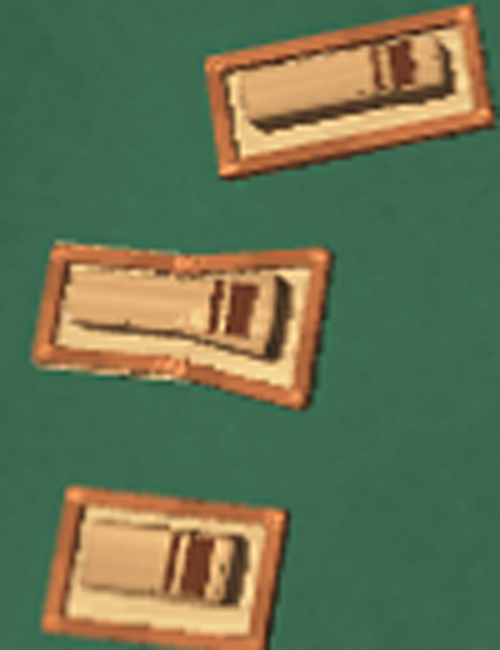

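All three handles lie flat in their recesses. Now the block.

step_arm(motion="0.8 -0.04 0.01 0 0 0 0; 0.8 -0.08 0.02 0 0 0 0; 0.8 -0.104 0.025 0 0 0 0; 0.8 -0.104 0.025 0.03 0 0 0; 0.8 -0.104 0.025 0.046 0 0 0; 0.8 -0.104 0.025 0.046 0 0 0; 0.8 -0.104 0.025 0.046 0 0 0; 0.8 -0.104 0.025 0.046 0 0 0; 0.8 -0.104 0.025 0.046 0 0 0; 0.8 -0.104 0.025 0.046 0 0 0")

```text
time_s: 20.55
tcp_pos: [0.4465, -0.2265, 0.0754]
eef_rot: [0.785, 0.619, 0.0, 0.001]
ft_force: [0.1, -0.7, 0.6]
width: 0.0685
```

```bash
python3 go.py bl .024
```

```text
t 20.55 tcp [ 0.4465 -0.2265  0.0754] yaw -13.5 w 0.0685 F [ 0.1 -0.7  0.6] tilt [ 0.002 -0.001 -1.   ]
 goal [ 0.4455 -0.2297  0.024 ] shift mm [-3.3 -0.3 51.4] az -0.0 j [-0.57 -0.    1.92  0.    1.22 -0.34]
```

step_arm(motion="0.8 -0.003 0 0.03 0 0 0; 0.8 -0.003 0 0.051 0 0 0; 0.8 -0.003 0 0.051 0 0 0; 0 -0.003 0 0.051 0 0 0; 0 -0.003 0 0.051 0 0 0; 0 -0.003 0 0.051 0 0 0; 0 -0.003 0 0.051 0 0 0; 0 -0.003 0 0.051 0 0 0; 0 -0.003 0 0.051 0 0 0; 0 -0.003 0 0.051 0 0 0", squeeze=60)

```text
time_s: 21.55
tcp_pos: [0.4465, -0.2302, 0.0252]
eef_rot: [0.785, 0.619, 0.001, 0.002]
ft_force: [-0.0, 1.0, 6.8]
width: 0.0327
```

```bash
python3 go.py vi .16
```

```text
t 21.55 tcp [ 0.4465 -0.2302  0.0252] yaw -13.5 w 0.0327 F [-0.   1.   6.8] tilt [ 0.003 -0.002 -1.   ]
 goal [ 0.63   -0.0045  0.16  ] shift mm [ 262.2  126.1 -134.7] az -3.4 j [-0.58  0.07  1.95  0.    1.12 -0.34]
```

step_arm(motion="0 0 0 -0.04 0 0 0; 0 0 0 -0.08 0 0 0; 0 0.02 0.01 -0.115 0 0 0; 0 0.06 0.03 -0.115 0 0 -1; 0 0.1 0.045 -0.115 0 0 -2; 0 0.14 0.065 -0.115 0 0 -3.4; 0 0.18 0.085 -0.115 0 0 -3.4; 0 0.22 0.105 -0.115 0 0 -3.4; 0 0.255 0.123 -0.115 0 0 -3.4; 0 0.262 0.126 -0.115 0 0 -3.4")

```text
time_s: 22.55
tcp_pos: [0.6308, -0.0003, 0.1386]
eef_rot: [0.766, 0.643, 0.001, -0.0]
ft_force: [-1.2, 0.2, -1.1]
width: 0.0324
```

```bash
python3 go.py vi .10
```

```text
t 22.55 tcp [ 6.308e-01 -3.000e-04  1.386e-01] yaw -9.9 w 0.0324 F [-1.2  0.2 -1.1] tilt [ 0.001  0.001 -1.   ]
 goal [ 0.63   -0.0045  0.1   ] shift mm [-4.3 -0.  38.6] az 0.2 j [-0.08  0.27  1.5   0.    1.37  0.09]
```

Lower to 12 mm above the seat, then take a look before going on.

step_arm(motion="0 -0.004 0 0.02 0 0 0; 0 -0.004 0 0.039 0 0 0; 0 -0.004 0 0.055 0 0 0; 0 -0.004 0 0.067 0 0 0; 0 -0.004 0 0.067 0 0 0; 0 -0.004 0 0.067 0 0 0; 0 -0.004 0 0.067 0 0 0; 0 -0.004 0 0.067 0 0 0; 0 -0.004 0 0.067 0 0 0; 0 -0.004 0 0.067 0 0 0")

```text
time_s: 23.55
tcp_pos: [0.6284, -0.008, 0.0718]
eef_rot: [0.767, 0.642, 0.0, 0.0]
ft_force: [-0.2, 0.2, -2.0]
width: 0.0327
```

```bash
python3 go.py vi .057
python3 - <<'E'
from h import *
snap("scene","sc6",(205,160,305,250),4)
t=ctrl.read_camera("top")[:,:,::-1][125:215,190:260]
cv2.imwrite("pics/m6.png",np.hstack([cv2.imread("pics/sc6.png"),cv2.resize(t,None,fx=4,fy=4,interpolation=2)]))
E
```

```text
t 23.55 tcp [ 0.6284 -0.008   0.0718] yaw -10.1 w 0.0327 F [-0.2  0.2 -2. ] tilt [ 0.001 -0.    -1.   ]
 goal [ 0.63   -0.0045  0.057 ] shift mm [ 3.7  1.  14.8] az -0.0 j [-0.09  0.33  1.56  0.    1.25  0.08]
```

View pics/m6.png

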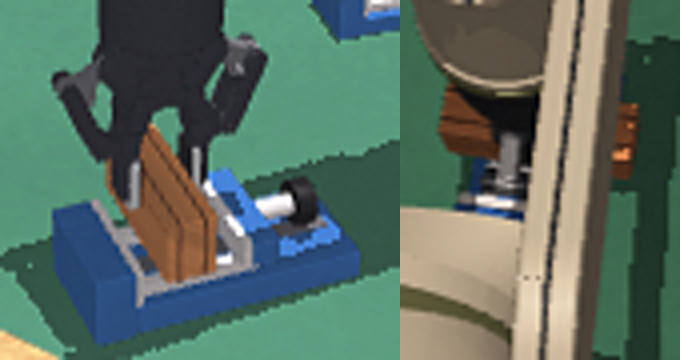

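step_arm(motion="0 0.003 0.001 0.008 0 0 0; 0 0.003 0.001 0.012 0 0 0; 0 0.003 0.001 0.014 0 0 0; 0 0.003 0.001 0.015 0 0 0; 0 0.003 0.001 0.015 0 0 0; 0 0.003 0.001 0.015 0 0 0; 0 0.003 0.001 0.015 0 0 0; 0 0.003 0.001 0.015 0 0 0; 0 0.003 0.001 0.015 0 0 0; 0 0.003 0.001 0.015 0 0 0")

```text
time_s: 24.65
tcp_pos: [0.6292, -0.0048, 0.0573]
eef_rot: [0.767, 0.642, -0.0, -0.001]
ft_force: [-7.8, 1.1, 11.7]
width: 0.0326
```

```bash
python3 go.py vi .057
```

```text
t 24.65 tcp [ 0.6292 -0.0048  0.0573] yaw -10.1 w 0.0326 F [-7.8  1.1 11.7] tilt [-0.001  0.    -1.   ]
 goal [ 0.63   -0.0045  0.057 ] shift mm [0.5 0.8 0.3] az 0.0 j [-0.09  0.35  1.56  0.    1.23  0.09]
```

step_arm(motion="0.4 0 0 0 0 0 0; 0.5 0 0 0 0 0 0; 0.6 0 0 0 0 0 0; 0.6 0 0 0 0 0 0; 0.6 0 0 -0.03 0 0 0; 0.6 0 0 -0.07 0 0 0; 0.6 0 0 -0.1 0 0 0; 0.6 0 0 -0.1 0 0 0; 0.6 0 0 -0.1 0 0 0; 0.6 0 0 -0.1 0 0 0")

```text
time_s: 25.65
tcp_pos: [0.6287, -0.0051, 0.1546]
eef_rot: [0.767, 0.642, -0.001, -0.001]
ft_force: [-0.7, 0.2, -0.2]
width: 0.0515
```

Run:
```python
from go import *
P['k']=P['vi'][:3]+(-175,)
show(P['k'],.157)
snap("scene","sc7",(205,160,305,250),7)
```

```text
t 25.65 tcp [ 0.6287 -0.0051  0.1546] yaw -10.1 w 0.0515 F [-0.7  0.2 -0.2] tilt [-0.002  0.    -1.   ]
 goal [0.4843 0.0215 0.157 ] shift mm [   0.8 -146.9   -2. ] az -0.0 j [-0.09  0.25  1.49 -0.    1.4   0.09]
```

View pics/sc7.png

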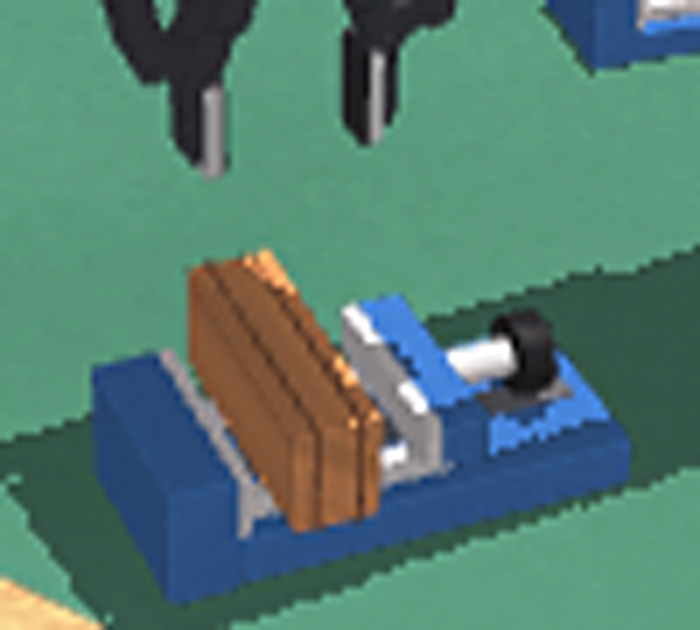

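step_arm(motion="0 0 -0.04 0 0 0 8; 0 0 -0.08 0 0 0 16; 0 0 -0.12 0 0 0 24; 0 0.001 -0.147 0 0 0 32; 0 0.001 -0.147 0 0 0 40; 0 0.001 -0.147 0 0 0 48; 0 0.001 -0.147 0 0 0 56; 0 0.001 -0.147 0 0 0 64; 0 0.001 -0.147 0 0 0 72; 0 0.001 -0.147 0 0 0 80")

```text
time_s: 26.7
tcp_pos: [0.484, 0.0217, 0.1546]
eef_rot: [1.0, -0.004, -0.001, -0.0]
ft_force: [1.1, -0.1, -0.4]
width: -0.0003
```

```bash
cat > k.py <<'E'
from go import *
import sys
s=ctrl.get_state();Rm=R.from_quat(s['eef_rot']).as_matrix()
a=np.radians(-10.1);v=s['tcp_pos'][:2]-np.array([.6566,-.0092])
x=np.array([np.cos(a),np.sin(a)]);y=np.array([-x[1],x[0]])
F=s['ft_force'][:2]
print("t",round(s['time_s'],2),"vise xy mm",(v@x*1e3).round(1),(v@y*1e3).round(1),"z",s['tcp_pos'][2].round(4),"Fvx,vy",(F@x).round(1),(F@y).round(1),"Fz",s['ft_force'][2].round(1),"toolx angle",np.degrees(np.arctan2(Rm[1,0],Rm[0,0])).round(1),"w",s['width'].round(4))
E
python3 k.py
```

```text
Traceback (most recent call last):
  File "k.py", line 7, in <module>
    print("t",round(s['time_s'],2),"vise xy mm",(v@x*1e3).round(1),(v@y*1e3).round(1),"z",s['tcp_pos'][2].round(4),"Fvx,vy",(F@x).round(1),(F@y).round(1),"Fz",s['ft_force'][2].round(1),"toolx angle",np.degrees(np.arctan2(Rm[1,0],Rm[0,0])).round(1),"w",s['width'].round(4))
                                                                                                                                                                                                                                                            ^^^^^^^^^^^^^^^^
AttributeError: 'float' object has no attribute 'round'
```

step_arm(motion="0 0 0 0.03 0 0 5; 0 0 0 0.06 0 0 9.6; 0 0 0 0.09 0 0 9.6; 0 0 0 0.11 0 0 9.6; 0 0 0 0.12 0 0 9.6; 0 0 0 0.12 0 0 9.6; 0 0 0 0.12 0 0 9.6; 0 0 0 0.12 0 0 9.6; 0 0 0 0.12 0 0 9.6; 0 0 0 0.12 0 0 9.6")

```text
time_s: 27.7
tcp_pos: [0.4858, 0.0216, 0.0372]
eef_rot: [0.996, -0.085, 0.001, -0.0]
ft_force: [-0.3, -0.3, 0.2]
width: 0.0002
```

```bash
sed -i "s/s\['width'\].round(4)/round(s['width'],4)/" k.py; python3 k.py
```

```text
t 27.7 vise xy mm -173.5 0.4 z 0.0372 Fvx,vy -0.2 -0.3 Fz 0.2 toolx angle -9.7 w 0.0002
```

step_arm(motion="0 0.01 0 0.002 0 0 0; 0 0.018 0 0.002 0 0 0; 0 0.022 0 0.002 0 0 0; 0 0.025 0 0.002 0 0 0; 0 0.028 0 0.002 0 0 0; 0 0.031 0 0.002 0 0 0; 0 0.034 0 0.002 0 0 0; 0 0.037 0 0.002 0 0 0; 0 0.04 0 0.002 0 0 0; 0 0.04 0 0.002 0 0 0")

```text
time_s: 28.7
tcp_pos: [0.5241, 0.015, 0.0341]
eef_rot: [0.996, -0.085, -0.001, -0.0]
ft_force: [-3.2, 1.3, 1.3]
width: 0.0003
```

```bash
python3 k.py
```

```text
t 28.7 vise xy mm -134.7 0.6 z 0.0341 Fvx,vy -3.3 0.7 Fz 1.3 toolx angle -9.7 w 0.0003
```

Contact is made at about 3 to 5 N. I'll keep pushing slowly.

step_arm(motion="0 0.002 0 0 0 0 0; 0 0.004 0 0 0 0 0; 0 0.006 0 0 0 0 0; 0 0.008 0 0 0 0 0; 0 0.01 0 0 0 0 0; 0 0.012 0 0 0 0 0; 0 0.014 0 0 0 0 0; 0 0.016 0 0 0 0 0; 0 0.018 0 0 0 0 0; 0 0.018 0 0 0 0 0")

```text
time_s: 29.7
tcp_pos: [0.5416, 0.012, 0.034]
eef_rot: [0.996, -0.085, -0.001, -0.0]
ft_force: [-4.3, 0.0, 1.7]
width: -0.0
```

```bash
python3 k.py
```

```text
t 29.7 vise xy mm -117.0 0.7 z 0.034 Fvx,vy -4.3 -0.7 Fz 1.7 toolx angle -9.7 w -0.0
```

step_arm(motion="0 0.001 0 0 0 0 0; 0 0.002 0 0 0 0 0; 0 0.003 0 0 0 0 0; 0 0.004 0 0 0 0 0; 0 0.005 0 0 0 0 0; 0 0.006 0 0 0 0 0; 0 0.006 0 0 0 0 0; 0 0.006 0 0 0 0 0; 0 0.006 0 0 0 0 0; 0 0.006 0 0 0 0 0")

```text
time_s: 30.7
tcp_pos: [0.5473, 0.0111, 0.034]
eef_rot: [0.996, -0.085, -0.001, -0.0]
ft_force: [-5.1, 0.8, 3.4]
width: -0.0002
```

```bash
python3 k.py
```

```text
t 30.7 vise xy mm -111.1 0.8 z 0.034 Fvx,vy -5.2 -0.1 Fz 3.4 toolx angle -9.7 w -0.0002
```

step_arm(motion="0 0.001 0 0 0 0 0; 0 0.001 0 0 0 0 0; 0 0.002 0 0 0 0 0; 0 0.002 0 0 0 0 0; 0 0.003 0 0 0 0 0; 0 0.003 0 0 0 0 0; 0 0.004 0 0 0 0 0; 0 0.004 0 0 0 0 0; 0 0.004 0 0 0 0 0; 0 0.004 0 0 0 0 0")

```text
time_s: 31.7
tcp_pos: [0.5484, 0.0109, 0.0339]
eef_rot: [0.996, -0.085, -0.004, -0.0]
ft_force: [-22.2, 3.2, 17.2]
width: -0.0005
```

```bash
python3 k.py
```

```text
t 31.7 vise xy mm -110.1 0.8 z 0.0339 Fvx,vy -22.4 -0.8 Fz 17.2 toolx angle -9.7 w -0.0005
```

Stopped at −110 mm with 22 N, which is the position expected for a clamped block. Backing off and lifting clear.

step_arm(motion="0 -0.004 0 0 0 0 0; 0 -0.01 0 0 0 0 0; 0 -0.025 0 0 0 0 0; 0 -0.05 0 0 0 0 0; 0 -0.06 0 -0.03 0 0 0; 0 -0.06 0 -0.07 0 0 0; 0 -0.07 0 -0.11 0 0 0; 0.3 -0.09 0 -0.15 0 0 0; 0.5 -0.1 0 -0.15 0 0 0; 0.5 -0.1 0 -0.15 0 0 0")

```text
time_s: 32.7
tcp_pos: [0.4539, 0.0272, 0.1857]
eef_rot: [0.996, -0.085, 0.002, -0.0]
ft_force: [-0.5, -0.2, 0.2]
width: 0.0421
```

```bash
python3 k.py
python3 - <<'E'
from h import *
snap("scene","sc8",(160,160,400,320),3)
E
```

```text
t 32.7 vise xy mm -206.0 0.2 z 0.1857 Fvx,vy -0.5 -0.3 Fz 0.2 toolx angle -9.7 w 0.0421
```

View pics/sc8.png

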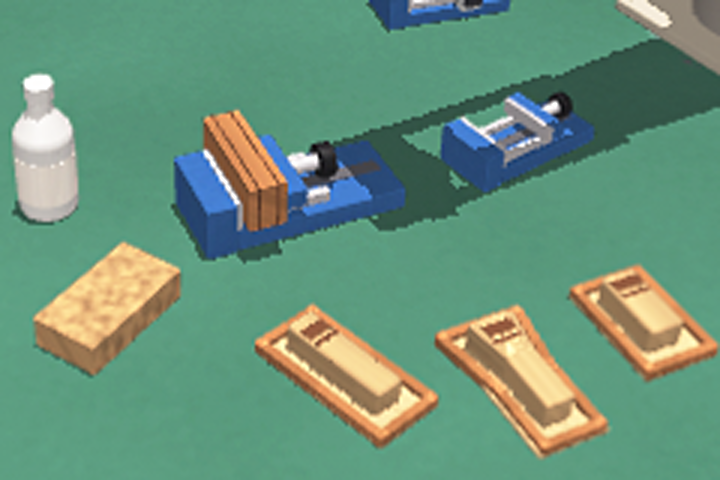

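```bash
python3 -c "
from plant import ctrl
print(ctrl.job_done())"
```

```text
the job is handed in; nothing more can be done
None
```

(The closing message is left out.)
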